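Return a brushed cheese wheel to its gap in the airing rack

ROBOT

A 6-joint arm with a two-finger parallel gripper is mounted at the origin on the work surface. World frame = base frame: x ahead of the robot, y to its left, z up, the work surface at z = 0. Lengths are in m, angles in degrees, forces in N, time in s.
With the tool pointing down it reaches from about 0.325 to 0.775 m from the base axis. Payload 5.5 kg.
Tool frame: the origin (TCP) lies at the centre of the arm's flange, where the gripper is bolted on; the fingertips stand 182 mm ahead of it and the grasp point (between the pads) lies 163 mm ahead of it; z points along the fingers, y is the line along which they close (so a half turn about z gives the same grasp; the last joint's range is limited). The gripper opens to 88 mm and grips with 3 to 60 N. Pads are 20 mm wide; open, the fingers measure 115 mm over their backs; the gripper's body (75 mm by 178 mm) begins 61 mm behind the grasp point.
Start: joints at [-77.103, 5.22, 70.514, -0, 104.267, -3.249], TCP at [0.167, -0.576, 0.405] pointing down, gripper open.
Joint ranges: [-164.24, 164.24], [-49.07, 125.15], [9.68, 141.18], [-86.29, 266.29], [3.28, 154.24], [-151.56, 151.56]. Speed limits (degrees/s): [147.25, 147.25, 172.46, 180, 180, 180].

INTERFACE

Orientations are given as [roll, pitch, yaw] about the fixed x, y, z axes, in that order (R = Rz(yaw) Ry(pitch) Rx(roll)).
In Python, from station import r gives the robot as it stands. The module is installed in compiled form; this text tells all that it offers. Calls block until the motion is done:
- r.reach(position, orientation): joint-space move of the TCP to a pose.
- r.servo_line(position, rotation=None, speed=0.15): straight line of the TCP; rotation=None keeps the orientation; speed is the mean speed in m/s.
- r.move_joints(angles): joint-space move.
- r.let_go() and r.grab(squeeze=None): open the fingers fully, or close them until they stop; squeeze is the grip in N (None keeps the last).
- r.wait(seconds).
- r.inverse_kinematics(position, orientation): joint angles nearest the present ones, or None.
- r.sense(): the state.
- r.snapshot(name): name is "scene" or "top" or "wrist"; returns a dict with "frame" (480x640x3 uint8, red, green, blue), "fx", "fy", "cx", "cy" (pixels), "R" (3x3) and "t" (3): a world point X has camera coordinates R X + t. Camera axes: x right, y down, z forward; pixel columns grow to the right and rows downward; lengths in m; the calibration is good to about 2 mm. The wrist camera is an equidistant fisheye: a pixel r from the principal point sees the ray r / f radians off the axis. A picture is of the moment at which its call begins. There is no depth.
A pose or a line that the arm cannot do raises r.IKError and nothing moves.
- r.hand_in(): hands the job in; it is judged then, once.
The state is a dict: "clock": time; "joints": joint angles; "joint_vel": joint speeds; "joint_torque": joint torques, N m; "tcp_pos": TCP position; "orientation": TCP orientation; "contact_force": force on the tool from outside, world axes, zero at the start; "torque": the same for the moment, N m; "opening": finger opening in m; "gripper_force": force on a finger pad.
Only numpy, scipy, OpenCV 4.12 (cv2) and the standard library are available. Lean on these libraries where they do the work, as an engineer would, in place of code of your own. Each camera call takes 0.05 s, during which the arm holds its last target. There are 200 camera calls.

TASK

The freshly brushed cheese wheel standing alone in the small brushing stand belongs back in the row on the long airing rack. Lift it out and ease it down on edge into the narrow gap between the two middle wheels so that it spreads them apart, then press it home until it rests on both rails and all five wheels stand upright in the rack. Do not knock any wheel over or out of the rack, and leave the brush, the bowl, the wheel lying flat and the cheese iron where they are.

Things in the scene. Friction and masses are not known exactly. Their poses are not given: they have to be found in the camera images.
- wheel_mid (a point): The brushed cheese wheel: rigid disc 100 mm across, 52 mm thick, flat cream faces, brown bark band round the rim, both edges rounded 11 mm, about 0.42 kg (0.32 to 0.55). Loose, on edge in the brushing stand. Point: its centre (top of rim 50 mm above). y is the axle, square to the faces, along the stand's rails; x and z turn as it rolls. Hold it by its faces near the top.
- near_left_mid (a point): A wheel like the brushed one (100 mm across, 52 mm thick, edges rounded 11 mm, about 0.42 kg), loose, on edge in the airing rack. Point: its centre; y: its axle, along the rails. Left-hand (+y) of the two middle wheels. The gap between these is 42 to 46 mm, less than a wheel; both slide or lean apart when a wheel's rounded edge is forced down between them (5 to 20 N).
- near_right_mid (a point): A wheel like the brushed one (100 mm across, 52 mm thick, edges rounded 11 mm, about 0.42 kg), loose, on edge in the airing rack. Point: its centre; y: its axle, along the rails. It is the right-hand (-y) of the two middle wheels that bound the gap.
- end_left_mid (a point): A wheel like the brushed one (100 mm across, 52 mm thick, edges rounded 11 mm, about 0.42 kg), loose, on edge in the airing rack. Point: its centre; y: its axle, along the rails. It is the outermost wheel on the left (+y), 5 to 17 mm clear of the middle one beside it; it may be shoved along.
- end_right_mid (a point): A wheel like the brushed one (100 mm across, 52 mm thick, edges rounded 11 mm, about 0.42 kg), loose, on edge in the airing rack. Point: its centre; y: its axle, along the rails. It is the outermost wheel on the right (-y), 5 to 17 mm clear of the middle one beside it; it may be shoved along.
- rack: Airing rack, wood, fixed: two round rails (20 mm thick, axes 64 mm apart and 22 mm up) between two end boards (120 wide, 18 thick, 70 mm high, 390 mm apart inside). Origin on the bench under its middle; y along the rails, x across. A wheel home on both rails has its centre at x = 0, 72.7 mm above the bench, its top at 122.7 mm; it can stand anywhere along y.
- stand: The brushing stand, wood, fixed: the same pair of rails, 100 mm long, between low end boards (120 mm wide, 18 mm thick, 34 mm high). Origin on the bench under its middle; y along the rails. The wheel in it has its centre 72.7 mm above the bench.
- brush: Bystander: a wooden hand brush lying bristles down, 120 x 48 x 48 mm, long side along its x; origin under its middle.
- bowl: Bystander: a stainless bowl, 140 mm across, 60 mm high; origin under its middle.
- flat_wheel: Bystander: a cheese wheel lying flat on the bench, 100 mm across, 52 mm high; origin under its middle.
- iron: Bystander: a cheese iron lying on the bench, a 14 mm steel rod 130 mm long along its x with a 90 mm wooden cross handle at the -x end, 20 mm high; origin under the rod near the handle.
Not all that is in view belongs to the job. Leave any green look-alike of the part that bears wheel_mid alone.

How it is judged (in metres and radians):
On the way, in this order (a step that is already met when the one before it is completed fails the run):
1. the wheel is lifted clear of the brushing stand in the gripper (height (world z) of wheel_mid above 0.1227 m and contact force between the fingers and wheel above 0.5 N), for 0.1 s.
2. with the fingers on it, its lower part is down in the gap and has spread the two middle wheels apart (distance between wheel_mid and near_left_mid below 0.1 m and distance between wheel_mid and near_right_mid below 0.1 m and distance between near_left_mid and near_right_mid above 0.101 m and z of wheel_mid in the frame of rack between 0.0807 and 0.1527 m and angle between the y axis of wheel_mid and the y axis of rack, either way round below 0.2 rad and x of wheel_mid in the frame of rack between -0.008 and 0.008 m and contact force between the fingers and wheel above 0.5 N), for 0.1 s.
At the end, for the whole second after the job is handed in: All five wheels stand on both rails (centres within 4 mm of 72.7 mm up and 6 mm of the rack's middle line, axles within 0.10 rad of the rails), the brushed one between the middle two, its centre at most 72 mm from theirs; brush, bowl, flat wheel and iron within 30 mm of where they were (distance between wheel_mid and near_left_mid below 0.072 m and distance between wheel_mid and near_right_mid below 0.072 m and distance between near_left_mid and near_right_mid above 0.101 m and z of wheel_mid in the frame of rack between 0.0687 and 0.0767 m and x of wheel_mid in the frame of rack between -0.006 and 0.006 m and y of wheel_mid in the frame of rack between -0.18 and 0.18 m and angle between the y axis of each of wheel_mid, near_left_mid, near_right_mid, end_left_mid, end_right_mid and the y axis of rack, either way round below 0.1 rad and z of near_left_mid in the frame of rack between 0.0687 and 0.0767 m and x of near_left_mid in the frame of rack between -0.006 and 0.006 m and y of near_left_mid in the frame of rack between -0.18 and 0.18 m and z of near_right_mid in the frame of rack between 0.0687 and 0.0767 m and x of near_right_mid in the frame of rack between -0.006 and 0.006 m and y of near_right_mid in the frame of rack between -0.18 and 0.18 m and z of end_left_mid in the frame of rack between 0.0687 and 0.0767 m and x of end_left_mid in the frame of rack between -0.006 and 0.006 m and y of end_left_mid in the frame of rack between -0.18 and 0.18 m and z of end_right_mid in the frame of rack between 0.0687 and 0.0767 m and x of end_right_mid in the frame of rack between -0.006 and 0.006 m and y of end_right_mid in the frame of rack between -0.18 and 0.18 m and distance of each of brush, bowl, flat_wheel, iron from where it was at the start of the episode below 0.03 m); the robot touches nothing.
It fails at once if a wheel of the row is knocked over (leans or twists more than 0.35 rad) (angle between the y axis of any of near_left_mid, near_right_mid, end_left_mid, end_right_mid and the y axis of rack, either way round above 0.35 rad).
It fails at once if a wheel falls out onto the bench (centre lower than 57 mm) (height (world z) of any of wheel_mid, near_left_mid, near_right_mid, end_left_mid, end_right_mid below 0.057 m).
It fails at once if brush, bowl, flat wheel or cheese iron shoved more than 30 mm (distance of any of brush, bowl, flat_wheel, iron from where it was at the start of the episode above 0.03 m).
It also fails if it takes over 58 s, if anything falls off the work surface, if the arm or the gripper's body presses on something with over 40 N, if the wrist force passes 120 N, or if a joint passes its speed limit or range.

## Working session

There is one attempt and no reset: what is moved stays moved. The work goes in short steps, each a Python script; the robot and the scene stay as the last script left them, time stands still between calls to the robot, and variables do not carry over. Pictures are saved under pics/ and viewed, at most 10 in all, crops included, and the job is handed in when it is done.

```bash
mkdir -p pics; python3 - <<'E'
from station import r
import cv2,pickle
d={}
for n in("scene","top"):
    s=r.snapshot(n); d[n]=s; cv2.imwrite(f"pics/{n}0.png",s["frame"][:,:,::-1])
    print(n,s["fx"],s["cx"],s["cy"],s["R"],s["t"])
pickle.dump(d,open("s0.pkl","wb"))
print(r.sense())
E
```

```text
scene 564.7650243231948 317.10550487988013 239.04311338305683 [[-0.21857333  0.9757086  -0.01477941]
 [ 0.80819595  0.17251886 -0.56307774]
 [-0.54685007 -0.13501844 -0.82627176]] [ 0.09968964 -0.3300256   1.6896516 ]
top 604.0146152884581 317.353827065556 248.98020451016535 [[-0.01449012 -0.99974642  0.01723753]
 [-0.98421746  0.01122001 -0.17660717]
 [ 0.17636898 -0.01952453 -0.98413047]] [-0.00966017  0.47467051  1.26952382]
{'clock': 0.1, 'joints': array([-7.71025133e+01,  5.25843728e+00,  7.05724782e+01, -9.79992997e-04,
        1.04266968e+02, -3.24936356e+00]), 'joint_vel': array([-0.03942491, -0.01890995, -0.11350056, -0.06294627,  0.06165309,
        0.03197807]), 'joint_torque': array([ 4.04170001e-03, -4.47856414e+01, -4.07570744e+01,  7.02569936e-02,
        2.83690175e-02, -1.10723086e-04]), 'tcp_pos': array([ 0.16686101, -0.57638802,  0.40364808]), 'orientation': array([-1.79902220e+02, -4.59956481e-03,  1.61466056e+01]), 'contact_force': array([-0.16113186,  0.42793266,  0.54523388]), 'torque': array([0.05770421, 0.02284344, 0.05297299]), 'gripper_force': 0.0, 'opening': 0.08770015411139025}
```

View pics/scene0.png

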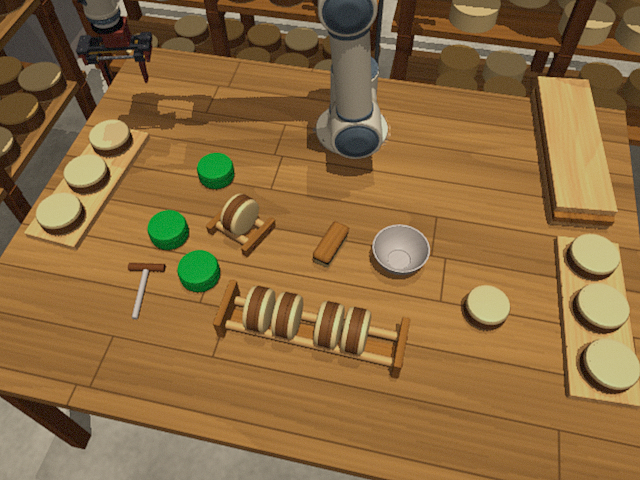

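View pics/top0.png

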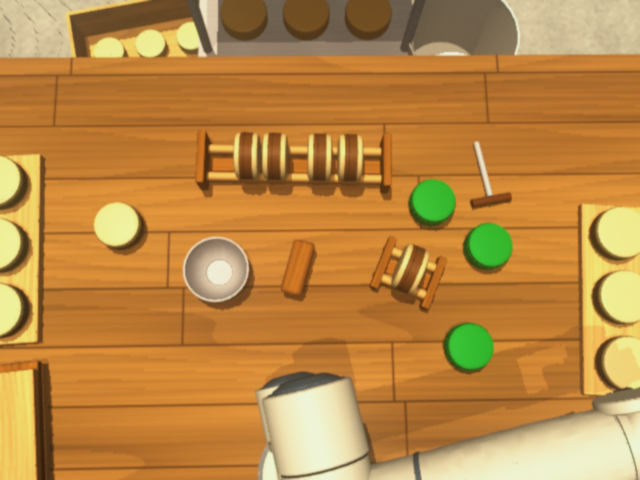

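Candidates for the brushed wheel: 
- The brown-banded wheel in the small stand (top 411,270; scene 240,215), which I choose because it is the only one standing alone on rails.
- Green look-alikes, top (433,202), (488,246), (469,347).
- The flat wheel, top (118,226).
- The rack wheels, top row about 156.

Next I'll take a close crop and segment the colours.

```bash
cat > h.py <<'E'
import numpy as np,cv2
def ray(s,u,v):
    d=s["R"].T@np.array([(u-s["cx"])/s["fx"],(v-s["cy"])/s["fy"],1.]); return -s["R"].T@s["t"],d
def onz(s,u,v,z):
    c,d=ray(s,u,v); return c+d*(z-c[2])/d[2]
def proj(s,X):
    p=s["R"]@np.asarray(X)+s["t"]; return s["fx"]*p[0]/p[2]+s["cx"],s["fy"]*p[1]/p[2]+s["cy"]
E
python3 - <<'E'
import pickle
from h import *
d=pickle.load(open("s0.pkl","rb")); f=d["top"]["frame"]
a=cv2.resize(f[120:200,190:400,::-1],None,fx=3.8,fy=3.8,interpolation=cv2.INTER_CUBIC)
b=cv2.resize(f[230:312,365:452,::-1],None,fx=3.5,fy=3.5,interpolation=cv2.INTER_CUBIC)
c=np.zeros((a.shape[0]+b.shape[0],a.shape[1],3),np.uint8); c[:a.shape[0]]=a; c[a.shape[0]:,:b.shape[1]]=b
hsv=cv2.cvtColor(f,cv2.COLOR_RGB2HSV)
m=((hsv[...,1]<150)&(hsv[...,2]>130)).astype(np.uint8)*255
mm=cv2.cvtColor(cv2.resize(m[230:312,365:452],None,fx=3.5,fy=3.5),cv2.COLOR_GRAY2BGR)
c[a.shape[0]:,400:400+mm.shape[1]]=mm
cv2.imwrite("pics/crop1.png",c)
for u,v in[(411,252),(435,157),(246,157),(273,157),(320,158),(350,158)]: print(f[v,u],hsv[v,u])
s=d["top"]
for n,p,z in[("rackL",(202,158),.07),("rackR",(387,161),.07),("stand",(411,270),.1)]: print(n,onz(s,*p,z))
E
```

```text
[198 158  81] [ 20 151 198]
[190 120  46] [ 15 193 190]
[145  85  35] [ 14 193 145]
[145  85  38] [ 13 188 145]
[148  88  40] [ 13 186 148]
[146  86  38] [ 13 189 146]
rackL [0.67360951 0.23296063 0.07      ]
rackR [ 0.66327126 -0.1704195   0.07      ]
stand [ 0.41781363 -0.20766516  0.1       ]
```

View pics/crop1.png

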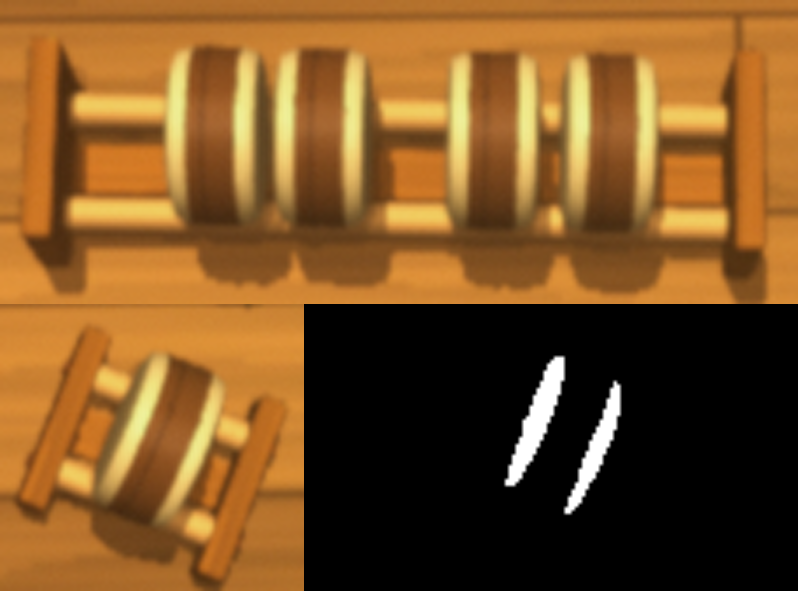

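The crop shows the chosen wheel in the small stand (top about 411,270), the gap between the second and third rack wheels (top about 297,158), and clear board tops. Next I'll turn these into poses and check them against the known sizes.

```bash
cat > meas.py <<'E'
import pickle
from h import *
d=pickle.load(open("s0.pkl","rb")); s=d["top"]; f=s["frame"]
A=lambda x,y:((x+.5)/3.8+190-.5,(y+.5)/3.8+120-.5)
B=lambda x,y:((x+.5)/3.5+365-.5,(y+.5-304)/3.5+230-.5)
rl,rr=onz(s,*A(41,137),.07),onz(s,*A(751,148),.07)
sl,sr=onz(s,*B(64,417),.034),onz(s,*B(242,488),.034)
def fr(l,r_):
    y=(l-r_)[:2]; L=np.hypot(*y); y=y/L; return ((l+r_)/2)[:2],y,L,np.degrees(np.arctan2(y[1],y[0]))-90
print("cam",-s["R"].T@s["t"])
rc,ry,L,ra=fr(rl,rr); print("rack",rc,ra,"L .408",L)
sc,sy,L2,sa=fr(sl,sr); print("stand",sc,sa,"L .118",L2)
hsv=cv2.cvtColor(f,cv2.COLOR_RGB2HSV).astype(int)
cream=((hsv[...,1]<165)&(hsv[...,2]>170)).astype(np.uint8)
def scan(c,y,z=.1227-.004):
    out=[]; 
    for t in np.arange(-.2,.2,.0005):
        q=c+y*t; u,v=proj(s,[*q,.1227]); px=cv2.getRectSubPix(f,(1,1),(u,v))[0,0].astype(int)
        out.append((t,px[1]))
    return np.array(out)
def bands(c,y,lim):
    o=scan(c,y); dark=(o[:,1]<104)&(abs(o[:,0])<lim)
    n,lab=cv2.connectedComponents(dark.astype(np.uint8)[:,None]); lab=lab.ravel()
    return [(o[lab==i,0].min(),o[lab==i,0].max()) for i in range(1,n) if (lab==i).sum()>16]
if __name__=="__main__":
    print("rack bands",np.round(bands(rc,ry,.18),4)); print("stand",np.round(bands(sc,sy,.04),4))
    # scene view check: predicted board centres
    q=d["scene"]
    for p in(rl,rr,sl,sr): print(np.round(proj(q,p),1))
    print([np.round(proj(q,[*sc,.1227]),1)])
    # cross-view crop
    g=q["frame"][190:385,190:420,::-1].copy(); g=cv2.resize(g,None,fx=3,fy=3,interpolation=cv2.INTER_CUBIC)
    for p in(rl,rr,sl,sr,[*sc,.1227],[*rc,.1227]):
        u,v=proj(q,p); cv2.circle(g,(int((u-189.5)*3),int((v-189.5)*3)),3,(255,0,255),-1)
    for b in bands(rc,ry,.18):
        for t in b:
            u,v=proj(q,[*(rc+ry*t),.1227]); cv2.circle(g,(int((u-189.5)*3),int((v-189.5)*3)),2,(0,255,0),-1)
    cv2.imwrite("pics/cross.png",g)
E
python3 meas.py
```

```text
cam [0.24313441 0.00980334 1.3333738 ]
rack [0.67385007 0.03264995] -1.4213197723486672 L .408 0.4078046753968985
stand [ 0.42273177 -0.21321876] -22.794612138564375 L .118 0.1184161092271333
rack bands [[-0.131  -0.11  ]
 [-0.0645 -0.0445]
 [ 0.032   0.052 ]
 [ 0.0925  0.112 ]]
stand [[-0.04   -0.021 ]
 [-0.006   0.0145]]
[400.3 340.2]
[223.1 301. ]
[257.1 232.6]
[221.8 211.5]
[array([234.6, 200.6])]
```

View pics/cross.png

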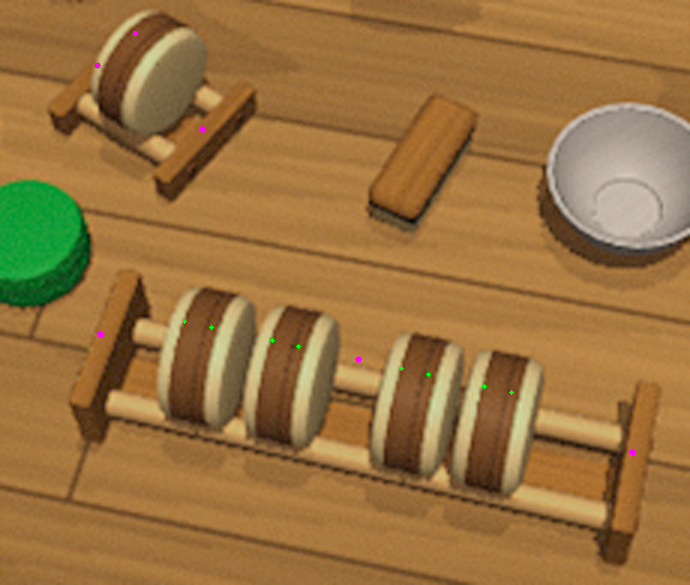

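The sizes agree: rack boards 407.8 mm apart (408 expected), stand 118.4 mm (118), gap 44.5 mm (42–46), clearances 8.5 and 14 mm (5–17). In the cross view, the marks land on the board tops (101,334 and 632,453) and on the wheel bands. I'll move above the wheel and look from the wrist.

```bash
cat > pose.py <<'E'
import numpy as np
RC=np.array([.67385,.03265]); RA=-1.42; SA=-22.79; SC=np.array([.42273,-.21322])
ax=lambda a:np.array([-np.sin(np.radians(a)),np.cos(np.radians(a))])
W=SC+ax(SA)*.004
G=RC+ax(RA)*-.006
E
python3 - <<'E'
from station import r
from pose import *; import cv2
for p,a in((W,SA),(G,RA)):
    for z in(.275,.40): print(r.inverse_kinematics([*p,z],[180,0,a]))
r.reach([*W,.34],[180,0,SA]); r.wait(.2)
s=r.snapshot("wrist"); cv2.imwrite("pics/w1.png",s["frame"][:,:,::-1])
st=r.sense(); print(st["tcp_pos"],st["orientation"],st["clock"],st["contact_force"])
f=s["fx"]
for a in((0,0),(0,.026),(0,-.026),(.05,0),(-.05,0)):
    y=ax(SA);x=np.array([y[1],-y[0]]); X=np.array([*(W+x*a[0]+y*a[1]),.0727+np.sqrt(.05**2-a[0]**2)])
    p=s["R"]@X+s["t"]; th=np.arctan2(np.hypot(p[0],p[1]),p[2]); q=p[:2]/np.hypot(*p[:2])*th*f; print(a,q+[s["cx"],s["cy"]])
E
```

```text
[-3.04030035e+01 -1.39274451e+01  1.01840975e+02 -2.54444375e-14
  9.20864700e+01  8.23869965e+01]
[-3.04030035e+01 -1.44097699e+01  8.95809095e+01 -2.54444375e-14
  1.04828860e+02  8.23869965e+01]
[-6.25080620e-01  1.73214797e+01  6.99861437e+01 -2.54444375e-14
  9.26923766e+01  9.07949194e+01]
[-6.25080620e-01  1.70248901e+01  5.76786921e+01 -2.54444375e-14
  1.05296418e+02  9.07949194e+01]
[ 0.42416607 -0.2100657   0.34003609] [ 1.79997601e+02 -4.96132069e-04 -2.28412258e+01] 2.0083 [ 0.38607301 -0.17895897  0.35904678]
(0, 0) [316.26911946 270.20330501]
(0, 0.026) [270.29779607 270.07505102]
(0, -0.026) [362.24129905 270.03748588]
(0.05, 0) [316.23734259 174.23680667]
(-0.05, 0) [316.2954268  312.39123125]
```

View pics/w1.png

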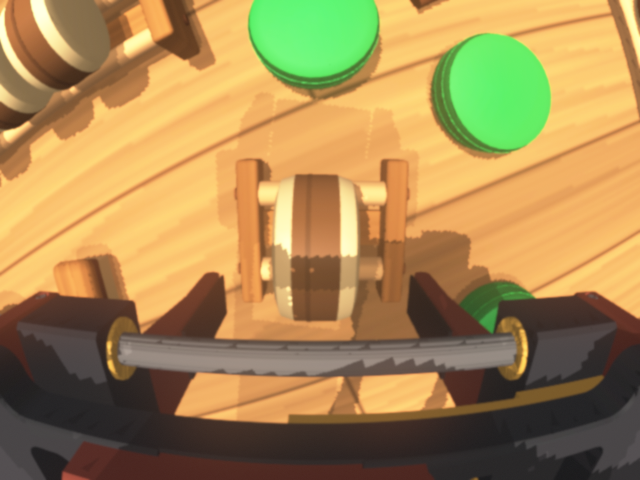

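The wrist view shows the wheel midway between the fingers, spanning columns 275–360 (centre 317; predicted 316), with its far rim at row 175 (predicted 174). I'll grasp and lift it.

```bash
python3 - <<'E'
from station import r
from pose import *; import cv2
r.servo_line([*W,.2750],speed=.06)
print(r.sense()["contact_force"])
r.grab(40); st=r.sense(); print(st["opening"],st["gripper_force"],st["contact_force"])
r.servo_line([*W,.40],speed=.1); r.wait(.2)
st=r.sense(); print(st["opening"],st["gripper_force"],st["contact_force"],st["torque"],st["clock"])
r.reach([*G,.40],[180,0,RA]); r.wait(.3)
st=r.sense(); print(st["tcp_pos"],st["orientation"],st["opening"],st["clock"])
s=r.snapshot("scene"); w=r.snapshot("wrist")
g=cv2.resize(s["frame"][150:400,180:430,::-1],None,fx=1.6,fy=1.6); k=cv2.resize(w["frame"][:,:,::-1],(400,300)); 
o=np.zeros((400,800,3),np.uint8); o[:,:400]=g; o[:300,400:]=k; cv2.imwrite("pics/over.png",o)
E
```

```text
[ 0.16700352 -1.19143492 -0.0939178 ]
0.0517065175588515 39.93729047477245 [-0.24619162 -0.69056183  0.29341099]
0.05176332221495053 39.943730304948986 [ 0.40126343  0.18437997 -5.02627183] [ 0.08412544 -0.00872214 -0.03759429] 5.4917
[0.6733615  0.02569875 0.40062355] [ 1.79997426e+02 -4.45680830e-02 -1.49797237e+00] 0.05170750481127112 7.0833
```

View pics/over.png

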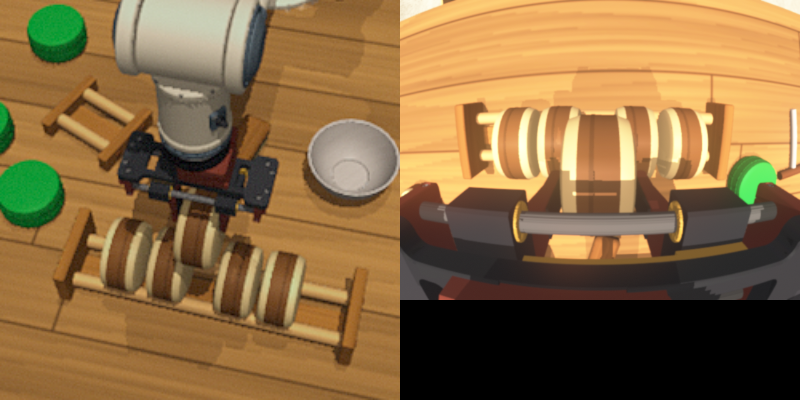

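The wheel is held (5 N lifted) and centred over the gap: in the wrist view the middle wheels sit symmetrically about column 597 and the held wheel is at 598. I'll descend in small steps and watch the force.

```bash
python3 - <<'E'
from station import r
from pose import *; import cv2
b=r.sense()["contact_force"]
for z in [.37,.36,.352,.345,.338,.331,.324,.317,.311]:
    r.servo_line([*G,z],speed=.03)
    st=r.sense(); F=st["contact_force"]-b; print(z,round(st["tcp_pos"][2],4),np.round(F,1),np.round(st["torque"],2),round(st["opening"],4))
    if np.abs(F).max()>35: break
r.wait(.3)
st=r.sense(); print(st["contact_force"]-b,st["tcp_pos"],st["clock"])
s=r.snapshot("scene"); w=r.snapshot("wrist")
g=cv2.resize(s["frame"][150:400,180:430,::-1],None,fx=1.6,fy=1.6); k=cv2.resize(w["frame"][:,:,::-1],(400,300)); 
o=np.zeros((400,800,3),np.uint8); o[:,:400]=g; o[:300,400:]=k; cv2.imwrite("pics/in.png",o)
E
```

```text
0.37 0.3704 [0.6 0.1 0.2] [-0.    0.   -0.01] 0.0515
0.36 0.3595 [-0.2 -0.5  0.2] [ 0.04  0.04 -0.06] 0.0516
0.352 0.3513 [-0.9 -0.1 -0.9] [-0.02  0.02  0.03] 0.0517
0.345 0.3444 [ 0.5 -0.2 -0.3] [ 0.01 -0.    0.03] 0.0517
0.338 0.3374 [-0.4  0.1 -0.1] [ 0.03  0.03 -0.01] 0.0517
0.331 0.3304 [-0.2  0.   0.2] [ 0.04 -0.01  0.01] 0.0515
0.324 0.3234 [ 0.1 -0.6 -0.1] [-0.05 -0.06 -0.04] 0.0517
0.317 0.3165 [ 0.1 -0.2 -0.9] [-0.02 -0.09 -0.03] 0.052
0.311 0.3106 [ 1.7 -1.2 -0.3] [-0.14 -0.19  0.03] 0.0518
[ 0.77786077 -0.15538926  0.21631973] [0.67368273 0.02658896 0.3107195 ] 11.8
```

View pics/in.png

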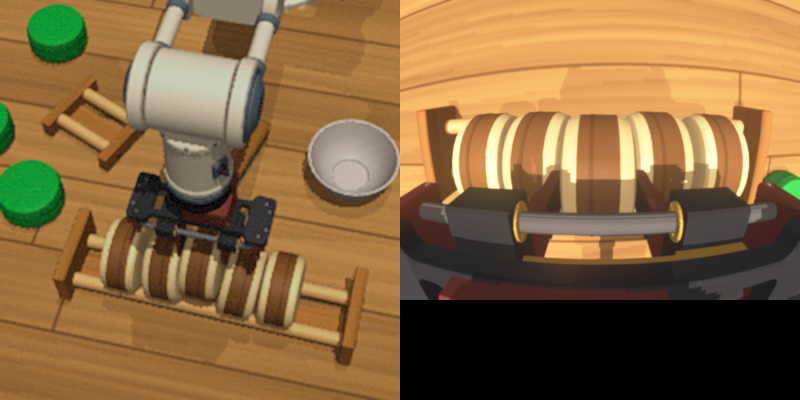

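The wheel is in the gap: the wrist view shows five touching bands (held one at column 598), and the forces are low. The fingertips are still about 6 mm above the neighbours' tops. I'll release, rise, and close the fingers to press.

```bash
python3 - <<'E'
from station import r
from pose import *; import cv2
r.let_go(); r.wait(.2); print(r.sense()["contact_force"])
r.servo_line([*G,.37],speed=.08)
r.grab(10); r.wait(.2)
s=r.snapshot("scene"); w=r.snapshot("wrist"); print(r.sense()["opening"],r.sense()["clock"])
g=cv2.resize(s["frame"][150:400,180:430,::-1],None,fx=1.6,fy=1.6); k=cv2.resize(w["frame"][:,:,::-1],(400,300)); 
o=np.zeros((400,800,3),np.uint8); o[:,:400]=g; o[:300,400:]=k; cv2.imwrite("pics/rel.png",o)
E
```

```text
[0.00543516 0.2741162  0.46380252]
0.0004324178868368291 15.3667
```

View pics/rel.png

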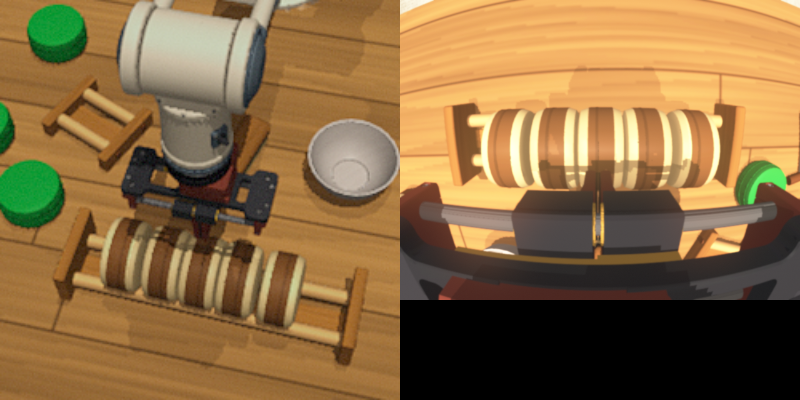

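The wheel has slid down between its neighbours (band near column 602), and all five look upright. I'll press with the closed fingers to seat it.

```bash
python3 - <<'E'
from station import r
from pose import *; import cv2
r.servo_line([*G,.335],speed=.08); r.wait(.2)
b=r.sense()["contact_force"]
for z in np.arange(.332,.2999,-.002):
    r.servo_line([*G,z],speed=.03); st=r.sense(); F=st["contact_force"]-b
    print(round(z,4),round(st["tcp_pos"][2],4),np.round(F,1))
    if F[2]>25 : break
r.wait(.2); st=r.sense(); print(st["tcp_pos"],st["contact_force"]-b)
r.servo_line([*G,.40],speed=.1)
r.reach([.42,.0,.42],[180,0,RA]); r.wait(.4); print(r.sense()["clock"])
import pickle
d={n:r.snapshot(n) for n in("scene","top")}; pickle.dump(d,open("s1.pkl","wb"))
g=cv2.resize(d["scene"]["frame"][270:380,205:425,::-1],None,fx=3.5,fy=3.5,interpolation=2); k=cv2.resize(d["top"]["frame"][115:195,190:410,::-1],None,fx=3.5,fy=3.5,interpolation=2)
cv2.imwrite("pics/fin.png",cv2.resize(np.vstack([g,k]),None,fx=.88,fy=.88))
E
```

```text
0.332 0.3318 [-0.9  0.1  0.2]
0.33 0.3297 [-0.6  0.4  0. ]
0.328 0.3277 [-1.1 -0.6  1. ]
0.326 0.3257 [-0.6 -0.6  0.7]
0.324 0.3237 [ 0.  -0.5 -0.3]
0.322 0.3217 [-0.9 -0.   0.2]
0.32 0.3197 [-0.9 -1.1  0.3]
0.318 0.3177 [-0.7 -0.6 -0.2]
0.316 0.3157 [-1.1  0.1  0.9]
0.314 0.3138 [-0.8 -0.2 -0.4]
0.312 0.3118 [-0.7  0.5 -1.1]
0.31 0.3097 [-0.3  0.1  0.2]
0.308 0.3077 [-0.1 -0.1  0. ]
0.306 0.3058 [-1.1 -0.2  0.6]
0.304 0.3046 [ 0.1 -0.4  3.4]
0.302 0.3043 [-1.7 -0.7  8.5]
0.3 0.3042 [-4.4  0.3 14.2]
[0.6735236  0.02679652 0.30421157] [-5.22865521  1.20240554 13.72484713]
23.15
```

View pics/fin.png

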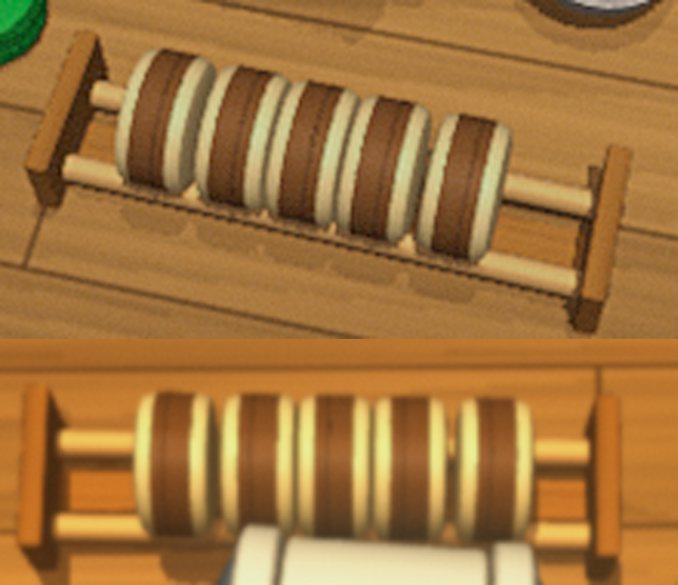

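The press met stiff contact at a tip height of 0.1222 m (home is 0.1227 m). Both views show five parallel, upright wheels on the rails, with the brushed one in the middle (top crop 335,465). The arm is clear, so I'm handing in.

```bash
python3 -c "
from station import r
print(r.hand_in())"
```

```text
the job is handed in; nothing more can be done
None
```

The brushed wheel is back in the row between the two middle wheels, pressed home on both rails; my last pictures showed all five wheels upright, and the job is handed in (no verdict came back).

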